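# Hold an extension clamp level over its cradle

### The job

Pick up the extension clamp by its bar, at its balance point, and keep it level all the way. Hold it level and still straight above the grey cradle on the bench, turned to match it (boss head over the pocket, bar in line over the notched post), with the boss head's underside about 4 cm above the top of the cradle, so that a colleague can set it up from below. Do not put it down or let the clamp touch the cradle, leave all the bottles and the beaker where they stand, and finish while still holding the clamp there.

Things in the scene. Friction and masses are not known exactly. Their poses are not given: they have to be found in the camera images.
- clamp: metal extension clamp, 288 x 44 mm, 44 mm high, 0.36 to 0.59 kg, lying level on the bench. Origin: its underside, under the balance point. x axis along the bar from the heavy boss head (-x) to the jaws (+x), z up. Square bar, 12 x 12 mm, free from x = -42 to +107 mm, axis 22 mm above the underside. Jaw end: yoke and two jaws one above the other, x = +107 to +183 mm, 30 mm wide, 44 mm high
- clamp_balance (a point): balance point (centre of mass) of the clamp, on the bar's axis, 22 mm above the underside; axes as the clamp's. It lies 42 mm from the boss head's face, far from the middle of the length. Grip the 12 mm bar here, closing across it
- clamp_boss (a point): centre of the boss head, an aluminium block 40 x 44 x 44 mm with a thumbscrew behind it (to x = -105 mm); 62 mm from the balance point towards -x of the clamp; axes as the clamp's
- cradle: fixed cradle 200 x 90 mm, 62 mm high: dark base plate, origin at the centre of its underside on the bench. x axis along its length: at -x (centre x = -62 mm) a grey pocket for the boss head, open at both ends, between two cheeks 50 mm long (54 mm apart, tops at 62 mm); at +x (x = +85 mm) a grey post 50 mm wide with a 16 mm notch for the bar, top also at 62 mm
- cradle_top (a point): point above the cradle's centre at the height of the cheek and post tops (62 mm above the bench); axes as the cradle's. The balance point belongs straight above this point: with the bar's axis 62 mm above it, the boss head's underside is 40 mm above the cradle's top
- dropper: small dropper bottle with rubber teat, 34 mm across, 106 mm high, loose bystander; origin at the centre of its underside
- bottle: stoppered clear glass bottle, 60 mm across, 141 mm high, loose bystander, beyond the dark 0.1 m high partition that stands on the bench to the right of the work; origin at the centre of its underside
- beaker: small glass beaker, 59 mm across, 64 mm high, loose bystander; origin at the centre of its underside

How it is judged:
On the way:
1. the clamp is lifted clear of the bench, level, gripped at its balance point, not yet over the cradle (height (world z) of clamp_balance above 0.06 m and angle between clamp_balance's own z axis and vertical below 0.15 rad and horizontal distance between clamp_balance and cradle_top above 0.06 m and x of the grasp point in the frame of clamp_balance between -0.02 and 0.02 m and contact force between the fingers and clamp above 2 N), for 0.2 s.
At the end, for the whole second after the job is handed in: Fingers hold the clamp within 20 mm of its balance point, level within 0.1 rad, still; balance point within 20 mm of the cradle centre in plan, bar within 0.12 rad of its length, boss over the pocket; boss underside 20 to 70 mm above the cradle top, nothing touching it (x of the grasp point in the frame of clamp_balance between -0.02 and 0.02 m and contact force between the fingers and clamp above 2 N and angle between clamp_balance's own z axis and vertical below 0.1 rad and horizontal distance between clamp_balance and cradle_top below 0.02 m and z of clamp_balance in the frame of cradle_top between 0.042 and 0.092 m and angle between the x axis of clamp and the x axis of cradle, either way round below 0.12 rad and x of clamp_boss in the frame of cradle_top below -0.03 m and contact force between clamp and cradle below 0.1 N and linear speed of clamp below 0.02 m/s and angular speed of clamp below 0.1 rad/s); the arm keeps its last pose, push and grip.
It fails at once if the clamp tips more than 0.3 rad out of level (angle between clamp_balance's own z axis and vertical above 0.3 rad).
It fails at once if the clamp strikes the cradle (contact force between clamp and cradle above 1 N).
It fails at once if the dropper bottle with a rubber teat is pushed more than 20 mm or tipped (distance of dropper from where it was at the start of the episode above 0.02 m or angle between dropper's own z axis and vertical above 0.3 rad).
It fails at once if the stoppered glass bottle is pushed more than 20 mm or tipped (distance of bottle from where it was at the start of the episode above 0.02 m or angle between bottle's own z axis and vertical above 0.3 rad).
It fails at once if the small beaker is pushed more than 20 mm or tipped (distance of beaker from where it was at the start of the episode above 0.02 m or angle between beaker's own z axis and vertical above 0.3 rad).
It also fails if it takes over 40 s, if anything falls off the work surface, if the arm or the gripper's body presses on something with over 40 N, if the wrist force passes 120 N, or if a joint passes its speed limit or range.

### The arm

A 6-joint arm with a two-finger parallel gripper is mounted at the origin on a cart in front of the work surface, level with it; the furniture and walls round the work are solid. World frame = base frame: x ahead of the robot, y to its left, z up, the work surface at z = 0. Lengths are in m, angles in rad, forces in N, time in s.
With the tool pointing down it reaches from about 0.25 to 0.725 m from the base axis. Payload 4 kg.
Tool frame: the origin (TCP) lies midway between the tips of the shut fingers; the grasp point (between the pads) lies 19 mm behind it; z points along the fingers, y is the line along which they close (so a half turn about z gives the same grasp; the last joint's range is limited). The gripper opens to 85 mm and grips with 20 to 120 N. Pads are 22 mm wide; open, the fingers measure 114 mm over their backs; the gripper's body (76 mm by 85 mm) begins 54 mm behind the grasp point. The pads swing forward as they close: fully open they stand 13 mm farther back than shut.
Start: joints at [1.202, 0.241, 0.005, 1.335, 0, 1.571], TCP at [0.18, 0.466, 0.231] pointing down, gripper open.
Joint ranges: [-2.72, 2.72], [-1.05, 1.87], [-1.09, 1.28], [-1.99, 2.15], [-1.42, 1.44], [-3.14, 3.14]. Speed limits (rad/s): [2.79, 2.79, 3.14, 3.14, 3.14, 3.14].

### API

Orientations are given as a unit quaternion [x, y, z, w].
In Python, from workcell import bot gives the robot as it stands. The module is installed in compiled form; this text tells all that it offers.
- The arm moves only by the tool jog_arm, never from a script. Its argument "deltas" is a list of rows, each an object with "fingers": the opening, from 0 (shut) to 1 (fully open); "delta_pos": the shift along the tool's x, y, z normalised to -1 to 1, where 1 is 300 mm, a list of three; "yaw": the turn about the tool's z normalised to -1 to 1, where 1 is pi/4 rad. A call has 1 to 12 rows; each row is the pose to reach, as a shift and turn from the pose commanded when the call began, along the tool's axes at that moment; what a row does not reach only later rows make up. A row lasts 1/10 s, in which the tool goes at most 50 mm and 8.59 degrees, less where a joint would pass 70% of its speed; a pose out of reach is approached as far as the arm can. A call with a number of a shift or a turn outside -1 to 1 is refused whole. A call with a gripper value outside its range is refused whole. The fingers move at their own pace and stop on an object; the grip force is fixed at half the most. Time passes only in rows, so rows that repeat a pose let the fingers close. It gives the time, the measured TCP pose, the force, the opening and the grip force at its end, in the units of the state.
- bot.get_obs(): the state, without advancing time (a new reading comes with each control period).
- bot.camera(name): name is "scene" or "top" or "wrist"; returns a dict with "image" (420x560x3 uint8, red, green, blue), "range_z" (420x560 float32, m along the optical axis (not along the pixel's ray), 0 where there is no reading), "fx", "fy", "cx", "cy" (pixels), "rvec" (rotation vector, rad) and "tvec" (3), from world to camera coordinates, as OpenCV has them. Camera axes: x right, y down, z forward; pixel columns grow to the right and rows downward; lengths in m; the calibration is good to about 2 mm. A picture is of the moment at which its call begins.
- bot.job_done(): hands the job in; it is judged then, once.
The state is a dict: "clock": time; "joint_pos": joint angles; "joint_vel": joint speeds; "tau": joint torques, N m; "eef_pos": TCP position; "tool_rot": TCP orientation; "ft_force": force on the tool from outside, world axes, zero at the start; "ft_torque": the same for the moment, N m; "grip_width": finger opening in m; "grasp_force": force on a finger pad.
Only numpy, scipy, OpenCV 4.12 (cv2) and the standard library are available. Lean on these libraries where they do the work, as an engineer would, in place of code of your own. Each camera call takes 0.05 s, during which the arm holds its last target. There are 200 camera calls.

## Working session

There is one attempt and no reset: what is moved stays moved. The work goes in short steps, Python scripts to look and compute and a tool call to move; the robot and the scene stay as the last step left them, time stands still between calls to the robot, and variables do not carry over. Pictures are saved under pics/ and viewed, at most 10 in all, crops included, and the job is handed in when it is done.

Besides the shell and the picture viewer there is one more tool, called after "Call:" as a command line: name --argument value ..., lists and objects as JSON in quotes. jog_arm: Moves the arm, as the interface text tells. Scaled input: -1 to 1 covers 300 mm each way for a shift and pi/4 rad each way for a turn. Its arguments: {"type":"object","properties":{"deltas":{"type":"array","items":{"type":"object","properties":{"fingers":{"type":"number"},"delta_pos":{"type":"array","items":{"type":"number"}},"yaw":{"type":"number"}}}}},"required":["deltas"]}

```bash
mkdir -p pics
cat > h.py <<'E'
import numpy as np, cv2
from workcell import bot
def cam(n, fn=None):
    c=bot.camera(n)
    if fn: cv2.imwrite('pics/'+fn, c['image'][:,:,::-1])
    return c
def world(c):
    R,_=cv2.Rodrigues(np.array(c['rvec'],float)); t=np.array(c['tvec'],float).ravel()
    z=c['range_z']; v,u=np.indices(z.shape)
    P=np.stack([(u-c['cx'])/c['fx']*z,(v-c['cy'])/c['fy']*z,z],-1)
    W=(P-t)@R; W[z<=0]=np.nan
    return W
E
python3 - <<'E'
from h import *
o=bot.get_obs(); print(o)
c=cam('top','top1.png'); W=world(c); np.save('top.npy',W)
cam('scene','scene1.png')
print(W[::60,::80].round(3).tolist())
E
```

```text
{'clock': 0.0, 'joint_pos': array([ 1.20197938e+00,  2.41410788e-01,  3.71641834e-03,  1.33521555e+00,
       -2.14299256e-06,  1.57079967e+00]), 'joint_vel': array([-0.00027464, -0.00038534,  0.00016717,  0.00066896,  0.00037346,
       -0.00137928]), 'tau': array([ 1.05130501e-03, -3.72316575e+01,  2.52407759e+01,  1.69190986e-02,
        8.79575009e-05, -2.86664580e-06]), 'eef_pos': array([0.18002506, 0.46577768, 0.23041109]), 'tool_rot': array([ 1.83366609e-01,  9.83044033e-01, -1.03907619e-03, -1.92724684e-04]), 'ft_force': array([0.15667725, 0.21893151, 0.01435574]), 'ft_torque': array([-0.02891657,  0.00823569, -0.02598375]), 'grasp_force': 0.0, 'grip_width': 0.08552609202318809}
[[[0.774, 0.578, 0.351], [0.775, 0.46, 0.333], [0.776, 0.333, 0.313], [0.768, 0.198, 0.305], [0.774, 0.056, 0.275], [0.775, -0.096, 0.252], [1.115, -0.542, -0.236]], [[0.914, 0.817, -0.001], [0.891, 0.62, -0.001], [0.868, 0.423, -0.0], [0.846, 0.226, -0.002], [0.822, 0.029, 0.0], [0.783, -0.157, 0.028], [0.91, -0.501, -0.241]], [[0.738, 0.794, 0.027], [0.731, 0.622, -0.002], [0.708, 0.43, 0.001], [0.688, 0.24, -0.003], [0.665, 0.05, -0.003], [0.643, -0.141, -0.003], [nan, nan, nan]], [[0.601, 0.806, 0.002], [0.532, 0.557, 0.138], [0.559, 0.438, -0.0], [0.538, 0.254, -0.002], [0.517, 0.069, -0.0], [0.491, -0.11, 0.016], [0.464, -0.276, 0.044]], [[0.46, 0.806, -0.003], [0.436, 0.617, 0.016], [0.419, 0.446, -0.002], [0.398, 0.266, 0.0], [0.377, 0.088, 0.0], [0.357, -0.091, 0.001], [0.337, -0.271, -0.002]], [[0.326, 0.802, -0.003], [0.306, 0.626, 0.0], [0.313, 0.695, -0.818], [0.276, 0.371, -0.826], [0.239, 0.045, -0.823], [0.201, -0.28, -0.819], [0.164, -0.605, -0.821]], [[0.152, 1.343, -0.821], [0.211, 0.443, 0.38], [0.08, 0.706, -0.812], [0.042, 0.392, -0.828], [0.123, 0.121, 0.001], [0.104, -0.048, 0.001], [-0.065, -0.557, -0.822]]]
```

View pics/top1.png

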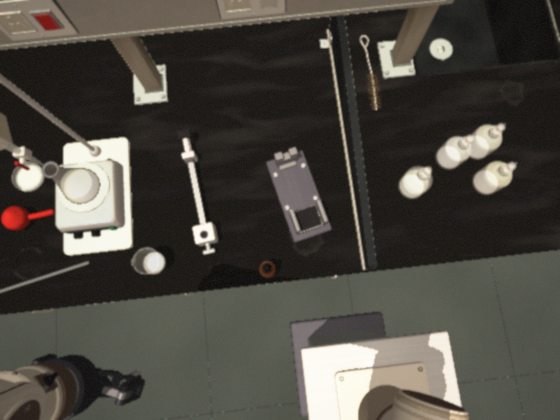

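View pics/scene1.png

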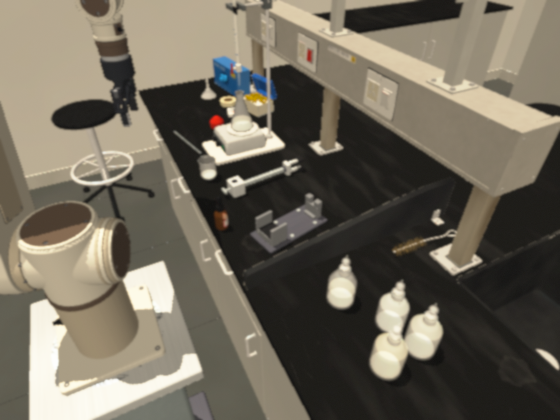

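The top view shows the clamp from its boss (204,233) to its jaws (187,145). The cradle spans (270–330,150–242), with the pocket near (305,215) and the post near (287,157). The dropper is at (267,269) and the beaker at (149,262). A shelf hangs overhead at the far side. Next I measure these with depth.

Run:
```python
from h import *
c=cam('top'); W=world(c); im=c['image'].astype(int)
def blob(name,u0,v0,u1,v1,zl,zh,mm=None):
    m=np.zeros(W.shape[:2],bool); m[v0:v1,u0:u1]=1
    m&=(W[...,2]>zl)&(W[...,2]<zh)
    if mm is not None: m&=mm
    n,l,s,_=cv2.connectedComponentsWithStats(m.astype(np.uint8)); 
    for i in range(1,n):
        if s[i,4]<12: continue
        P=W[l==i]; r=cv2.minAreaRect(P[:,:2].astype(np.float32)*1000)
        print(name,s[i],'mean',P.mean(0).round(4),'rect',np.round(r[0],1),np.round(r[1],1),round(r[2],1),'zmed',np.median(P[:,2]).round(3))
bright=im.max(2)>90
blob('clampall',170,125,225,262,.008,.07)
blob('boss',170,125,225,262,.034,.07)
blob('bar',170,165,225,220,.012,.045,bright)
blob('cradle base',260,140,340,255,.004,.03)
blob('cradle tops',260,140,340,255,.05,.08)
blob('dropper',250,250,285,285,.02,.14)
blob('beaker',128,240,172,280,.01,.1)
print(np.nanmin(W[0:60,100:330,2]), W[25,150:400:50].round(3))
```

```text
clampall [ 177  129   41  126 1262] mean [0.5031 0.3484 0.0337] rect [515.7 353.5] [288.1  44.1] 8.4 zmed 0.037
boss [177 129  18  31 273] mean [0.6265 0.3644 0.0414] rect [624.9 364.9] [68.3 29.5] 6.0 zmed 0.042
boss [193 223  23  22 375] mean [0.4152 0.338  0.0428] rect [416.2 338.7] [40.1 44.1] 7.7 zmed 0.043
bar [189 165  17  55 335] mean [0.5127 0.3502 0.0267] rect [513.7 351. ] [130.6  12.3] 7.1 zmed 0.027
cradle base [ 267  151   65   91 2677] mean [0.4851 0.126  0.0108] rect [484.9 124.2] [199.5  89.9] 12.7 zmed 0.008
cradle tops [289 148   9  10  66] mean [0.5701 0.1273 0.0595] rect [571.6 127.1] [16.7 17. ] 16.5 zmed 0.06
cradle tops [275 152   9  10  66] mean [0.5628 0.1587 0.0602] rect [564.2 159. ] [15.7 17.1] 14.3 zmed 0.061
cradle tops [317 200  11  23 102] mean [0.4307 0.0809 0.0598] rect [431.7  80.7] [49.4  8.9] 13.9 zmed 0.061
cradle tops [290 209  11  24  97] mean [0.4174 0.1412 0.0598] rect [418. 141.] [49.4  8.1] 12.6 zmed 0.06
dropper [259 261  17  17 215] mean [0.3214 0.2101 0.0639] rect [323.2 210.8] [33.2 32.5] 39.0 zmed 0.054
beaker [128 240   5   9  31] mean [0.4167 0.509  0.014 ] rect [415.3 508.2] [ 9.  17.9] 83.6 zmed 0.014
beaker [132 248  34  27 537] mean [0.3694 0.4635 0.0368] rect [367.6 458.1] [53.9 53.4] 46.0 zmed 0.037
-0.006757631347436063 [[ 0.773  0.369  0.257]
 [ 0.771  0.28   0.245]
 [ 0.94   0.192 -0.001]
 [ 0.928  0.066 -0.005]
 [ 0.909 -0.058  0.001]]
```

Call:
jog_arm --deltas '[{"delta_pos":[-0.15,0,0],"yaw":-0.1,"fingers":0.7},{"delta_pos":[-0.3,0,0.03],"yaw":-0.2,"fingers":0.7},{"delta_pos":[-0.45,-0.01,0.06],"yaw":-0.3,"fingers":0.7},{"delta_pos":[-0.6,-0.01,0.1],"yaw":-0.4,"fingers":0.7},{"delta_pos":[-0.75,-0.01,0.15],"yaw":-0.52,"fingers":0.7},{"delta_pos":[-0.9,-0.01,0.2],"yaw":-0.63,"fingers":0.7},{"delta_pos":[-1,-0.012,0.2],"yaw":-0.63,"fingers":0.7},{"delta_pos":[-1,-0.012,0.2],"yaw":-0.63,"fingers":0.7},{"delta_pos":[-1,-0.012,0.2],"yaw":-0.63,"fingers":0.7}]'

```text
clock: 1.05
eef_pos: [0.4589, 0.3543, 0.1706]
tool_rot: [-0.062, 0.998, -0.0, -0.001]
ft_force: [-1.2, -0.2, 0.0]
grip_width: 0.0595
grasp_force: 0.0
```

```bash
cat >> h.py <<'E'
from scipy.spatial.transform import Rotation as Ro
def go(target, yang):
    """world target TCP and world angle (deg) of tool y -> normalised deltas"""
    o=bot.get_obs(); R=Ro.from_quat(o['tool_rot']).as_matrix()
    a=np.degrees(np.arctan2(R[1,1],R[0,1]))
    print('t',o['clock'],'tcp',o['eef_pos'].round(4),'y ang',a.round(2),'zax',R[:,2].round(3),'j',o['joint_pos'].round(2),'w',o['grip_width'].round(4),'F',o['ft_force'].round(1),'g',o['grasp_force'])
    print('delta',(R.T@(np.array(target)-o['eef_pos'])/.3).round(4),'yaw',round(-(yang-a)/45,4))
E
python3 - <<'E'
from h import *
go([.4775,.347,.006],97.2)
c=cam('wrist','w1.png'); W=world(c)
m=(W[...,2]>.008)&(W[...,2]<.08); 
n,l,s,_=cv2.connectedComponentsWithStats(m.astype(np.uint8))
for i in range(1,n):
    if s[i,4]>300:
        P=W[l==i]; r=cv2.minAreaRect(P[:,:2].astype(np.float32)*1000); print(s[i],np.round(r[0],1),np.round(r[1],1),round(r[2],1),np.median(P[:,2]).round(3))
m=(W[...,2]>.015)&(W[...,2]<.034)&(abs(W[...,0]-.49)<.035)&(abs(W[...,1]-.348)<.03); P=W[m]
if len(P)>50: print('bar',cv2.minAreaRect(P[:,:2].astype(np.float32)*1000),P.mean(0),np.polyfit(P[:,0],P[:,1],1))
E
```

```text
Traceback (most recent call last):
  File "h.py", line 18, in go
    print('t',o['clock'],'tcp',o['eef_pos'].round(4),'y ang',a.round(2),'zax',R[:,2].round(3),'j',o['joint_pos'].round(2),'w',o['grip_width'].round(4),'F',o['ft_force'].round(1),'g',o['grasp_force'])
                                                                                                                              ^^^^^^^^^^^^^^^^^^^^^
AttributeError: 'float' object has no attribute 'round'
```

```bash
sed -i "s/o\['grip_width'\].round(4)/round(o['grip_width'],4)/" h.py
python3 - <<'E'
from h import *
go([.4775,.347,.006],97.2)
c=cam('wrist','w1.png'); W=world(c)
m=(W[...,2]>.034)&(W[...,2]<.07); 
n,l,s,_=cv2.connectedComponentsWithStats(m.astype(np.uint8))
for i in range(1,n):
    if s[i,4]>300:
        P=W[l==i]; r=cv2.minAreaRect(P[:,:2].astype(np.float32)*1000); print(s[i],np.round(r[0],1),np.round(r[1],1),round(r[2],1),np.median(P[:,2]).round(3))
m=(W[...,2]>.015)&(W[...,2]<.034)&(abs(W[...,0]-.49)<.035)&(abs(W[...,1]-.348)<.03); P=W[m]
if len(P)>50: print('bar',cv2.minAreaRect(P[:,:2].astype(np.float32)*1000),P.mean(0),np.polyfit(P[:,0],P[:,1],1))
E
```

```text
t 1.05 tcp [0.4589 0.3543 0.1706] y ang 97.13 zax [-0.001 -0.001 -1.   ] j [0.66 0.43 0.12 1.26 0.   0.53] w 0.0595 F [-1.2 -0.2  0. ] g 0.0
delta [-0.0595 -0.0316  0.5487] yaw -0.0017
[ 404   51   98   87 3548] [368.1 459.4] [54.  54.7] 37.2 0.054
[  0  81  18  66 625] [420.4 146.1] [45.6  3.7] 12.0 0.04
[ 239  115   60   55 3197] [416.9 340.2] [40.1 44.2] 7.5 0.043
[ 443  202  117  130 5473] [488.8 523.5] [ 45.8 138.2] 63.9 0.054
[   0  280   53   35 1381] [567.5 149.6] [16.6 41.8] 13.0 0.049
[255 341  32  48 889] [616.  365.5] [49.5 27. ] 8.5 0.041
bar ((489.8664245605469, 349.0981750488281), (71.56642150878906, 11.99666976928711), 7.67379093170166) [0.48897685 0.34918818 0.02747031] [0.12360146 0.28874993]
```

View pics/w1.png

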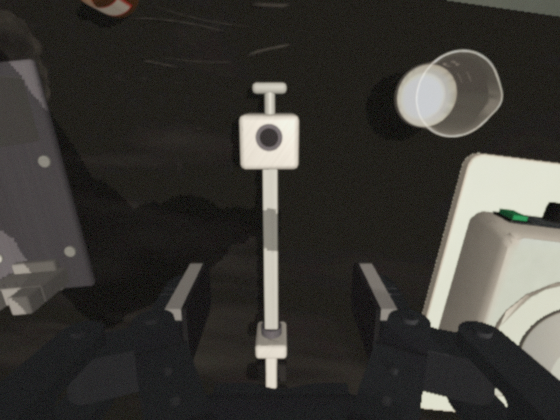

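The wrist view shows the bar vertical near u=271, with the boss at (269,140) and the fingers straddling the line of the bar. Its boss and bar points agree with the top view to about 1.5 mm, so I descend to (0.478, 0.348).

Call:
jog_arm --deltas '[{"delta_pos":[-0.061,-0.028,0.0],"yaw":0,"fingers":0.7},{"delta_pos":[-0.061,-0.028,0.1],"yaw":0,"fingers":0.7},{"delta_pos":[-0.061,-0.028,0.22],"yaw":0,"fingers":0.7},{"delta_pos":[-0.061,-0.028,0.34],"yaw":0,"fingers":0.7},{"delta_pos":[-0.061,-0.028,0.44],"yaw":0,"fingers":0.7},{"delta_pos":[-0.061,-0.028,0.51],"yaw":0,"fingers":0.7},{"delta_pos":[-0.061,-0.028,0.545],"yaw":0,"fingers":0.7},{"delta_pos":[-0.061,-0.028,0.545],"yaw":0,"fingers":0.7},{"delta_pos":[-0.061,-0.028,0.545],"yaw":0,"fingers":0.7}]'

```text
clock: 2.0
eef_pos: [0.4781, 0.3499, 0.009]
tool_rot: [-0.064, 0.998, 0.0, 0.001]
ft_force: [-0.2, -0.0, -0.1]
grip_width: 0.0597
grasp_force: 0.0
```

```bash
python3 -c "
from h import *
go([.478,.348,.006],97.2)"
```

```text
t 2.0 tcp [0.4781 0.3499 0.009 ] y ang 97.28 zax [ 0.001  0.001 -1.   ] j [ 0.63  0.6  -0.06  0.91  0.    0.5 ] w 0.0597 F [-0.2 -0.  -0.1] g 0.0
delta [ 0.0012 -0.0061  0.0099] yaw 0.0018
```

Call:
jog_arm --deltas '[{"delta_pos":[0,-0.006,0.01],"yaw":0,"fingers":0.7},{"delta_pos":[0,-0.006,0.01],"yaw":0,"fingers":0.4},{"delta_pos":[0,-0.006,0.01],"yaw":0,"fingers":0.25},{"delta_pos":[0,-0.006,0.01],"yaw":0,"fingers":0.15},{"delta_pos":[0,-0.006,0.01],"yaw":0,"fingers":0},{"delta_pos":[0,-0.006,0.01],"yaw":0,"fingers":0},{"delta_pos":[0,-0.006,0.01],"yaw":0,"fingers":0},{"delta_pos":[0,-0.006,0.01],"yaw":0,"fingers":0}]'

```text
clock: 2.8
eef_pos: [0.4785, 0.3474, 0.0054]
tool_rot: [-0.063, 0.998, 0.0, 0.0]
ft_force: [-2.2, 0.6, 6.0]
grip_width: 0.0106
grasp_force: 59.7
```

```bash
python3 -c "
from h import *
go([.478,.348,.15],97.2)"
```

```text
t 2.8 tcp [0.4785 0.3474 0.0054] y ang 97.22 zax [ 0.001  0.001 -1.   ] j [ 0.63  0.6  -0.07  0.9   0.    0.5 ] w 0.0106 F [-2.2  0.6  6. ] g 59.651620388031006
delta [ 0.001   0.0024 -0.4819] yaw 0.0005
```

Gripped: 60 N at a 10.6 mm opening. Now a small, slow lift.

Call:
jog_arm --deltas '[{"delta_pos":[0,0,-0.02],"fingers":0},{"delta_pos":[0,0,-0.06],"fingers":0},{"delta_pos":[0,0,-0.12],"fingers":0},{"delta_pos":[0,0,-0.2],"fingers":0},{"delta_pos":[0,0,-0.29],"fingers":0},{"delta_pos":[0,0,-0.38],"fingers":0},{"delta_pos":[0,0,-0.45],"fingers":0},{"delta_pos":[0,0,-0.48],"fingers":0},{"delta_pos":[0,0,-0.48],"fingers":0},{"delta_pos":[0,0,-0.48],"fingers":0},{"delta_pos":[0,0,-0.48],"fingers":0}]'

```text
invalid input at $.deltas[0]: expected keys fingers, delta_pos, yaw
```

```bash
cat >> h.py <<'E'
def held(yr, zr, xr=(.32,.70), fn=None):
    "clamp in the top view: points within a height band; boss top and jaw top"
    W=world(cam('top',fn)); m=(W[...,2]>zr[0])&(W[...,2]<zr[1])&(W[...,1]>yr[0])&(W[...,1]<yr[1])&(W[...,0]>xr[0])&(W[...,0]<xr[1])
    n,l,s,_=cv2.connectedComponentsWithStats(m.astype(np.uint8))
    for i in range(1,n):
        if s[i,4]>40:
            P=W[l==i]; r=cv2.minAreaRect(P[:,:2].astype(np.float32)*1000); print(s[i],np.round(r[0],1),np.round(r[1],1),round(r[2],1),'z',np.percentile(P[:,2],[10,50,90]).round(4))
E
python3 - <<'E'
from h import *
go([.485,.1243,.15],102.7)
held((.29,.41),(.12,.215),fn='top2.png')
E
```

```text
t 2.8 tcp [0.4785 0.3474 0.0054] y ang 97.22 zax [ 0.001  0.001 -1.   ] j [ 0.63  0.6  -0.07  0.9   0.    0.5 ] w 0.0106 F [-2.2  0.6  6. ] g 59.651620388031006
delta [ 0.0716 -0.7402 -0.4825] yaw -0.1217
```

View pics/top2.png

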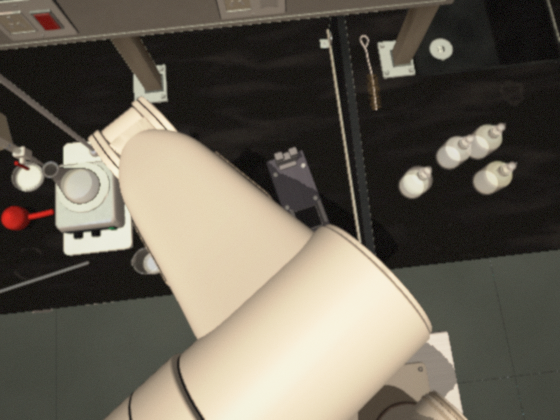

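The move was refused because the rows lacked yaw. The arm also hides the clamp from the top camera, so I'll check with the wrist camera.

Call:
jog_arm --deltas '[{"delta_pos":[0,0,-0.02],"yaw":0,"fingers":0},{"delta_pos":[0,0,-0.06],"yaw":0,"fingers":0},{"delta_pos":[0,0,-0.12],"yaw":0,"fingers":0},{"delta_pos":[0,0,-0.2],"yaw":0,"fingers":0},{"delta_pos":[0,0,-0.29],"yaw":0,"fingers":0},{"delta_pos":[0,0,-0.38],"yaw":0,"fingers":0},{"delta_pos":[0,0,-0.45],"yaw":0,"fingers":0},{"delta_pos":[0,0,-0.48],"yaw":0,"fingers":0},{"delta_pos":[0,0,-0.48],"yaw":0,"fingers":0},{"delta_pos":[0,0,-0.48],"yaw":0,"fingers":0},{"delta_pos":[0,0,-0.48],"yaw":0,"fingers":0}]'

```text
clock: 3.95
eef_pos: [0.4772, 0.3463, 0.1469]
tool_rot: [-0.063, 0.998, -0.001, -0.002]
ft_force: [-0.7, -0.8, -5.8]
grip_width: 0.0111
grasp_force: 58.8
```

```bash
sed -i "s/def held(yr, zr, xr=(.32,.70), fn=None)/def held(yr, zr, xr=(.32,.70), fn=None, cn='wrist')/; s/cam('top',fn)/cam(cn,fn)/" h.py
python3 - <<'E'
from h import *
go([.485,.1243,.15],102.7)
held((.29,.41),(.12,.215),fn='w2.png')
E
```

```text
t 3.95 tcp [0.4772 0.3463 0.1469] y ang 97.22 zax [-0.003 -0.002 -1.   ] j [ 0.63  0.47  0.11  1.22 -0.    0.5 ] w 0.0111 F [-0.7 -0.8 -5.8] g 58.75163018703461
delta [ 0.0672 -0.7374 -0.0088] yaw -0.1218
[   76     0   410   420 50791] [448.8 335.1] [137.4  93.6] 29.6 z [0.1685 0.1854 0.2078]
```

View pics/w2.png

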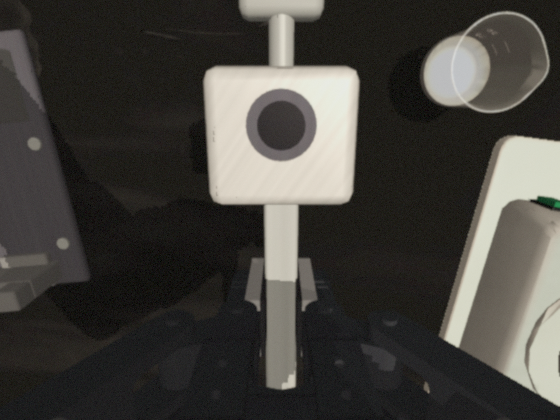

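The wrist view shows the clamp held, with the boss square at (281,135) and the bar vertical at u≈281. I check the tilt from the plane of the boss top while moving on.

```bash
cat >> h.py <<'E'
def boss():
    W=world(cam('wrist')); P=np.concatenate([W[80:92,225:340].reshape(-1,3),W[175:195,225:340].reshape(-1,3)]); P=P[~np.isnan(P[:,0])]
    P=P[abs(P[:,2]-np.median(P[:,2]))<.01]
    s=np.linalg.lstsq(np.c_[P[:,:2],np.ones(len(P))],P[:,2],rcond=None)[0]
    Q=W[100:145,190:375].reshape(-1,3); z=np.median(P[:,2])
    m=(abs(W[...,2]-z)<.006); n,l,st,_=cv2.connectedComponentsWithStats(m.astype(np.uint8)); i=l[100,225]
    r=cv2.minAreaRect(W[l==i][:,:2].astype(np.float32)*1000)
    print('slope',s[:2].round(3),'topz',z.round(4),'rect',r)
E
python3 -c "
from h import *
boss()"
```

```text
slope [-0.004 -0.003] topz 0.1852 rect ((415.7953796386719, 338.97161865234375), (40.19166564941406, 44.3227424621582), 7.4423604011535645)
```

Call:
jog_arm --deltas '[{"delta_pos":[0.002,-0.02,-0.01],"yaw":-0.005,"fingers":0},{"delta_pos":[0.006,-0.07,-0.01],"yaw":-0.015,"fingers":0},{"delta_pos":[0.013,-0.14,-0.01],"yaw":-0.025,"fingers":0},{"delta_pos":[0.02,-0.22,-0.01],"yaw":-0.04,"fingers":0},{"delta_pos":[0.028,-0.31,-0.01],"yaw":-0.055,"fingers":0},{"delta_pos":[0.037,-0.41,-0.01],"yaw":-0.07,"fingers":0},{"delta_pos":[0.046,-0.51,-0.01],"yaw":-0.085,"fingers":0},{"delta_pos":[0.054,-0.6,-0.01],"yaw":-0.1,"fingers":0},{"delta_pos":[0.061,-0.67,-0.01],"yaw":-0.11,"fingers":0},{"delta_pos":[0.065,-0.715,-0.01],"yaw":-0.118,"fingers":0},{"delta_pos":[0.067,-0.735,-0.01],"yaw":-0.122,"fingers":0},{"delta_pos":[0.067,-0.737,-0.01],"yaw":-0.122,"fingers":0}]'

```text
clock: 5.25
eef_pos: [0.4859, 0.1239, 0.152]
tool_rot: [-0.11, 0.994, -0.0, 0.0]
ft_force: [0.4, -0.2, -4.6]
grip_width: 0.0107
grasp_force: 58.8
```

```bash
python3 -c "
from h import *
go([.485,.1243,.106],102.7)
boss()"
```

```text
t 5.25 tcp [0.4859 0.1239 0.152 ] y ang 102.6 zax [ 0. -0. -1.] j [ 0.25  0.29 -0.14  1.14 -0.    0.03] w 0.0107 F [ 0.4 -0.2 -4.6] g 58.798837065696716
delta [0.0027 0.0018 0.1535] yaw -0.0021
slope [-0.001 -0.002] topz 0.1902 rect ((425.3796081542969, 110.67800903320312), (40.287330627441406, 44.428829193115234), 12.573966979980469)
```

The clamp is level, and the boss centre is within 1 mm of the pocket centre. I lower it 44 mm, so the underside is 40 mm above the cradle top.

Call:
jog_arm --deltas '[{"delta_pos":[0,0,0.01],"yaw":0,"fingers":0},{"delta_pos":[0,0,0.03],"yaw":0,"fingers":0},{"delta_pos":[0,0,0.06],"yaw":0,"fingers":0},{"delta_pos":[0,0,0.09],"yaw":0,"fingers":0},{"delta_pos":[0,0,0.12],"yaw":0,"fingers":0},{"delta_pos":[0,0,0.135],"yaw":0,"fingers":0},{"delta_pos":[0,0,0.145],"yaw":0,"fingers":0},{"delta_pos":[0,0,0.145],"yaw":0,"fingers":0},{"delta_pos":[0,0,0.145],"yaw":0,"fingers":0},{"delta_pos":[0,0,0.145],"yaw":0,"fingers":0},{"delta_pos":[0,0,0.145],"yaw":0,"fingers":0},{"delta_pos":[0,0,0.145],"yaw":0,"fingers":0}]'

```text
clock: 6.5
eef_pos: [0.4863, 0.1252, 0.1086]
tool_rot: [-0.111, 0.994, 0.0, 0.0]
ft_force: [-0.2, 0.8, -5.1]
grip_width: 0.0107
grasp_force: 58.8
```

```bash
python3 -c "
from h import *
go([.485,.1243,.106],102.7)
boss(); print(abs(bot.get_obs()['joint_vel']).max()); cam('scene','s2.png')"
```

```text
t 6.5 tcp [0.4863 0.1252 0.1086] y ang 102.71 zax [ 0.001  0.    -1.   ] j [ 0.25  0.33 -0.2   1.03  0.    0.03] w 0.0107 F [-0.2  0.8 -5.1] g 58.76829385757446
delta [ 0.0048 -0.002   0.0087] yaw 0.0002
slope [ 0.    -0.003] topz 0.1467 rect ((425.742919921875, 111.85882568359375), (40.313385009765625, 44.317569732666016), 12.781275749206543)
0.0023139654265832144
```

View pics/s2.png

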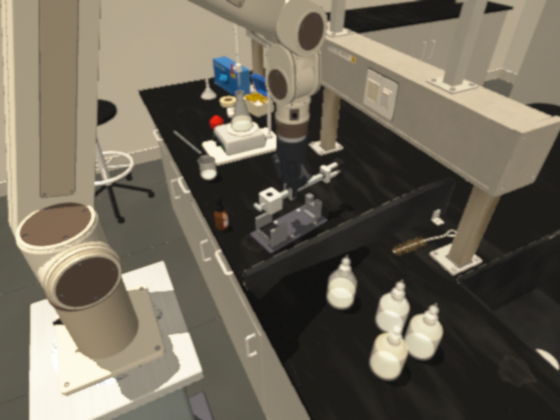

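The scene view shows the clamp level above the cradle, boss at (270,200) over the pocket. The dropper (222,215) and beaker (207,167) are still standing where they were. The underside is at 0.103 m, which is 41 mm above the cradle top, and the arm is still, so I hand it in.

```bash
python3 -c "
from h import *
print(bot.job_done())"
```

```text
the job is handed in; nothing more can be done
None
```

I handed the job in with the clamp gripped at its balance point and held level and still over the cradle. By my last measurement the boss was within about 1.5 mm of the pocket centre, its underside was about 41 mm above the cradle top, and the dropper, beaker and bottles still stood in place; the hand-in returned no verdict.

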